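# Clip a hook on the crate and hang the pot

## Task

Take the orange spring clip off the small grey tray and clip it, hook outwards and upright, on the rim of the blue crate at about the middle of the wall facing the robot, jaws well down over the wall. Then hang the little black pot by its wire hanger on the clip's hook, so that it hangs free and still. Keep the pot upright and leave the saucer, funnel, dibber and skewers alone.

Things in the scene. Friction and masses are not known exactly. Their poses are not given: they have to be found in the camera images.
- clip: Orange spring clip, 80 g, like a big clothes peg standing jaws down, with a wire hook. Origin on the hinge. z up, y along the hinge (28 mm wide), x across the jaws; hook at -x. Jaws reach 48 mm below the origin, the hinge block stops a wall 6 mm below it. Starts on the tray's -x wall, hook outwards, rim 20 mm below the origin; that depth suits the crate too. The frame rides on the hook half.
- clip_grip (a point): Midway between the two lever plates, 36 mm above the hinge (plates end 51 mm above it). Squeeze them along the clip's x to open the jaws: 12 to 18 N here, so grip with 30 N or more. Clipped on a wall, the plates lean out, 46 mm over their tops, 30 mm low down; fully squeezed they are parallel, 26 mm over all. Both halves swing evenly, the midplane stays put.
- clip_jaw (a joint): Opening of the clip, rad, sprung shut: 0 jaws shut; 0.125 pinching a 6 mm wall, pads flat on it and clip frame upright; 0.5 fully open stop, about 24 mm between the pad tips.
- clip_hook (a point): On the wire in the bottom of the hook, where a hanger bears: 62 mm to -x of the clip's origin and 42 mm below it. Hook of 6 mm round wire: from the jaw it slopes out and down to this valley, then turns up to a tip 12 mm farther out (-x), its top 18 mm above this point. Towards the jaw the wire rises 23 mm over 50 mm.
- clip_mouth (a point): Middle of the rubber jaw pads (pads 20 mm tall), 38 mm below the hinge, midway between the pads when clipped on a wall.
- crate: Blue open plastic crate, fixed, 200 (x) x 240 (y) x 180 mm high, walls 6 mm. Origin at the centre of the underside; its -x wall faces the robot.
- crate_rim (a point): Middle of the top edge of the crate's -x wall (the one facing the robot), halfway through the 6 mm thickness, 180 mm up; x points into the crate, y along the wall. The clip goes here.
- tray: Grey plastic seed tray with soil, fixed, 120 (x) x 160 (y) x 90 mm high, walls 6 mm. Origin at the centre of the underside; the clip starts on the rim of its -x wall.
- pot: Little black plastic pot, 70 mm across, 58 mm high, about 70 g, 158 mm high over all, with a stiff inverted-V hanger of 6 mm wire from the rim at y = -34 and +34 mm to an apex with a red grip on it. Origin under its centre, z up. The hanger lies in the y-z plane: a hook passes under the apex along x. 50 mm free from rim to apex.
- pot_hang (a point): Underside of the hanger's apex, where the hook bears: 108 mm above the pot's underside.
- pot_grip (a point): In the red grip, 20 mm below its top, 138 mm above the pot's underside. The grip block is 12 mm (x) by 26 mm (y) by 46 mm tall, from 112 to 158 mm above the underside.
- saucer: Terracotta saucer, 100 mm across, 20 mm high; bystander. Origin under its centre.
- funnel: Green plastic funnel standing mouth down, 72 mm across, 90 mm high; bystander. Origin under its centre.
- dibber: Stainless dibber lying along its x, about 200 mm long, 25 mm thick; bystander. Origin under its middle.
- skewers: Bundle of bamboo skewers lying along its x, 240 mm long, 17 mm high; bystander. Origin under its middle.
There are look-alikes about, which are no part of the job. Of the things like the pot, leave any that is purple; of the rest the smaller one is meant. Of the things shaped like the clip, the orange one is meant.

How it is judged (in metres and radians):
On the way, in this order (a step that is already met when the one before it is completed fails the run):
1. the clip pinches the crate's near wall, upright, hook outwards, near the middle, let go (x of clip_mouth in the frame of crate_rim between -0.012 and 0.012 m and y of clip_mouth in the frame of crate_rim between -0.05 and 0.05 m and z of clip_mouth in the frame of crate_rim between -0.04 and -0.003 m and x of clip_hook in the frame of crate_rim below -0.04 m and angle between clip's own z axis and vertical below 0.2 rad and angle between the x axis of clip and the x axis of crate, either way round below 0.3 rad and contact force between clip and crate above 3 N and contact force between the fingers and clip below 0.1 N and linear speed of clip below 0.05 m/s), for 0.3 s.
2. the pot hangs by its hanger on the clip's hook, let go (distance between pot_hang and clip_hook below 0.012 m and contact force between pot and clip above 0.2 N and angle between pot's own z axis and vertical below 0.3 rad and height (world z) of pot above 0.02 m and contact force between the fingers and pot below 0.1 N and contact force between pot and crate below 0.05 N and linear speed of pot below 0.06 m/s), for 0.3 s.
At the end, for the whole second after the job is handed in: Clip pinches the crate's near wall, hook out: pads centred within 12 mm across and 50 mm along the wall, 3 to 40 mm below the rim, upright to 0.2 rad, square to 0.3. Pot's apex within 12 mm of the hook's bottom, upright to 0.3 rad, clear of board (20 mm) and crate. Both let go and still (all of step 1 and all of step 2); the robot touches nothing.
It fails at once if the saucer, funnel, dibber or skewers shifted by more than 30 mm (distance of any of saucer, funnel, dibber, skewers from where it was at the start of the episode above 0.03 m).
It fails at once if the pot tipped by more than 0.8 rad (angle between pot's own z axis and vertical above 0.8 rad).
It also fails if it takes over 59 s, if anything falls off the work surface, if the arm or the gripper's body presses on something with over 40 N, if the wrist force passes 120 N, or if a joint passes its speed limit or range.

## Robot

A 7-joint arm with a two-finger parallel gripper is mounted at the origin on the work surface. World frame = base frame: x ahead of the robot, y to its left, z up, the work surface at z = 0. Lengths are in mm, angles in rad, forces in N, time in s.
With the tool pointing down it reaches from about 400 to 750 mm from the base axis. Payload 19.5 kg.
Tool frame: the origin (TCP) lies at the very end of the fingers, on their centre line; the grasp point (between the pads) lies 19 mm behind it (manip.hold_point_z is the distance from the TCP to the grasp point, in mm); z points along the fingers, y is the direction in which the jaws open and shut (so a half turn about z gives the same grasp; the last joint's range is limited). The gripper opens to 85 mm and grips with 20 to 120 N. Pads are 22 mm wide; open, the fingers measure 114 mm over their backs; the gripper's body (76 mm by 85 mm) begins 54 mm behind the grasp point. The pads swing forward as they close: fully open they stand 13 mm farther back than shut.
Start: joints at [-1.343, 0.707, -0.028, 1.485, 0.022, 0.951, -0.075], TCP at [153.248, 554.175, 231.268] pointing down, gripper open.
Joint ranges: [-2.71, 2.71], [-0.32, 2.16], [-1.57, 1.52], [0, 2.45], [-1.46, 4.6], [0, 2.02], [-2.83, 2.83]. Speed limits (rad/s): [1.89, 1.89, 2.57, 2.57, 3.01, 3.01, 3.01].

## Interface

Orientations are given as a unit quaternion [x, y, z, w].
In Python, from workcell import manip, eyes, workorder gives the robot as it stands. The module is installed in compiled form; this text tells all that it offers.
- The arm moves only by the tool servo_tool, never from a script. Its argument "deltas" is one flat list of numbers, 5 for each row, row after row: the shift along the world's x, y, z in m, then the turn about the world's z in rad, then the opening, from -1 (shut) to 1 (fully open). In form: [tx, ty, tz, twist, hand, tx, ty, tz, twist, hand, ...]. A call has 1 to 12 rows; each row shifts and turns the pose as measured when the row begins; what a row does not reach is not made up. A row lasts 1/12 s, in which the tool goes at most 41.7 mm and 7.16 degrees, less where a joint would pass 70% of its speed; a pose out of reach is approached as far as the arm can. A call is refused whole if a number of a shift passes 0.0417 or a number of a turn 0.125, either way. A call with a gripper value outside its range is refused whole. The fingers move at their own pace and stop on an object; "squeeze" is the grip in N (left out, the last holds). Time passes only in rows, so rows that do not move let the fingers close. It gives the time, the measured TCP pose, the force and the opening at its end, in the units of the state.
- manip.observe(): the state, without advancing time (a new reading comes with each control period).
- eyes.read_camera(name): name is "scene" or "top" or "wrist"; returns the picture (384x512x3 uint8, red, green, blue); there is no depth.
- eyes.calibration(name): a dict with "fx", "fy", "cx", "cy" (pixels), "rvec" (rotation vector, rad) and "tvec" (3), from world to camera coordinates, as OpenCV has them; the wrist camera has in their place "hand_eye" (4x4, takes a point from camera to tool coordinates, whose origin is the TCP and whose axes are the flange's). Camera axes: x right, y down, z forward; pixel columns grow to the right and rows downward; lengths in mm; the calibration is good to about 2 mm. A picture is of the moment at which its call begins: read the wrist's pose just before it. calibration takes no time and is no camera call.
- workorder.close_job(): hands the job in, once; it reports no verdict.
The state is a dict: "time": time; "joints": joint angles; "joint_vel": joint speeds; "joint_efforts": joint torques, N m; "position": TCP position; "ee_rot": TCP orientation; "contact_force": force on the tool from outside, world axes, zero at the start; "ft_torque": the same for the moment, N m; "grip_width": finger opening in mm.
Only numpy, scipy, OpenCV 4.12 (cv2) and the standard library are available. Lean on these libraries where they do the work, as an engineer would, in place of code of your own. Each camera call takes 0.05 s, during which the arm holds its last target.

## Working session

There is one attempt and no reset: what is moved stays moved. The work goes in short steps, Python scripts to look and compute and a tool call to move; the robot and the scene stay as the last step left them, time stands still between calls to the robot, and variables do not carry over. Pictures are saved under pics/ and viewed, and the job is handed in when it is done.

Besides the shell and the picture viewer there is one more tool, called after "Emit:" as a command line: name --argument value ..., lists and objects as JSON in quotes. servo_tool: Moves the arm, as the interface text tells. Its arguments: {"type":"object","properties":{"deltas":{"type":"array"},"squeeze":{"type":"number"}},"required":["deltas"]}

```bash
mkdir -p pics; cat > h.py <<'E'
import numpy as np, cv2
from workcell import manip, eyes, workorder
from scipy.spatial.transform import Rotation as R
def snap(n,f):
    im=eyes.read_camera(n); cv2.imwrite('pics/'+f,im[:,:,::-1]); return im
def cam(n,st=None):
    c=eyes.calibration(n); K=np.array([[c['fx'],0,c['cx']],[0,c['fy'],c['cy']],[0,0,1.]])
    if 'rvec' in c:
        Rm=cv2.Rodrigues(np.array(c['rvec'],float))[0]; t=np.array(c['tvec'],float).ravel()
    else:
        H=np.array(c['hand_eye']); T=np.eye(4); T[:3,:3]=R.from_quat(st['ee_rot']).as_matrix(); T[:3,3]=st['position']
        M=np.linalg.inv(T@H); Rm=M[:3,:3]; t=M[:3,3]
    return K,Rm,t
def ray(C,u,v):
    K,Rm,t=C; o=-Rm.T@t; d=Rm.T@np.linalg.inv(K)@np.array([u,v,1.]); return o,d/np.linalg.norm(d)
def plane(C,u,v,z):
    o,d=ray(C,u,v); return o+d*(z-o[2])/d[2]
def tri(C1,p1,C2,p2):
    o1,d1=ray(C1,*p1);o2,d2=ray(C2,*p2)
    A=np.stack([d1,-d2],1); s=np.linalg.lstsq(A,o2-o1,rcond=None)[0]
    a=o1+d1*s[0];b=o2+d2*s[1]; return (a+b)/2,np.linalg.norm(a-b)
def proj(C,p):
    K,Rm,t=C; q=K@(Rm@np.array(p,float)+t); return q[:2]/q[2]
E
python3 - <<'E'
from h import *
s=manip.observe(); print(s)
print(manip.hold_point_z)
for n in ['scene','top','wrist']:
    snap(n,n+'0.png'); print(eyes.calibration(n))
E
```

```text
{'time': 0.0, 'joints': array([-1.3426673 ,  0.7071104 , -0.027605  ,  1.48495038,  0.02198867,
        0.95093548, -0.07552119]), 'joint_vel': array([-0.00052649, -0.00068441, -0.00211505, -0.00178541, -0.00014382,
        0.00187086, -0.00105061]), 'joint_efforts': array([ 3.56674782e-04, -8.83226180e+01,  1.23454638e+00, -2.36171114e+01,
        1.68963033e-02,  6.50257527e-03, -1.90697540e-05]), 'position': array([153.21168997, 553.9482052 , 230.83477864]), 'ee_rot': array([ 1.34524244e-01,  9.90910150e-01, -5.47771035e-04, -5.69580922e-05]), 'contact_force': array([-0.22481803, -0.49516288,  0.14686071]), 'ft_torque': array([-0.04249961, -0.06228453,  0.01257096]), 'grip_width': 85.39887517406225}
18.700000000000003
{'fx': 350.00245073167207, 'fy': 350.00245073167207, 'cx': 258.84631579717234, 'cy': 191.4293680691997, 'rvec': array([ 2.03815263,  0.76670661, -0.4152131 ]), 'tvec': array([-438.2119153 ,  -90.8854102 , 1647.56646885])}
{'fx': 499.88233525991376, 'fy': 499.88233525991376, 'cx': 258.66880701083005, 'cy': 183.24619421488097, 'rvec': array([ 2.09972151, -2.12245481,  0.22145104]), 'tvec': array([  50.75758773,  589.77709311, 1718.30755053])}
{'fx': 320.7058762759398, 'fy': 320.7058762759398, 'cx': 260.17772386911463, 'cy': 197.04115846537334, 'hand_eye': array([[ 2.68759208e-04, -9.57339168e-01, -2.88966514e-01,
         7.35627368e+01],
       [ 9.99999844e-01,  3.98877586e-04, -3.91401649e-04,
         4.06640221e-01],
       [ 4.89966394e-04, -2.88966364e-01,  9.57339125e-01,
        -1.42533575e+02],
       [ 0.00000000e+00,  0.00000000e+00,  0.00000000e+00,
         1.00000000e+00]])}
```

View pics/scene0.png

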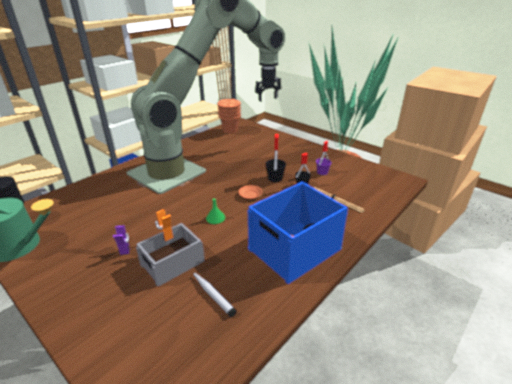

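View pics/top0.png

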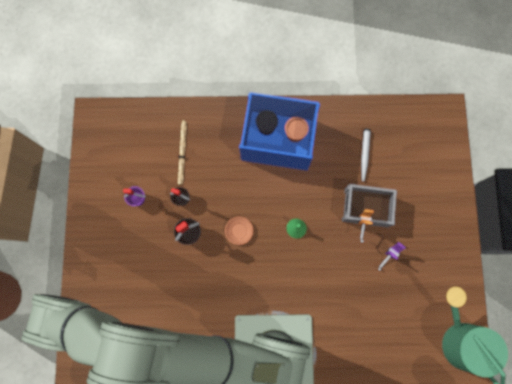

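View pics/wrist0.png

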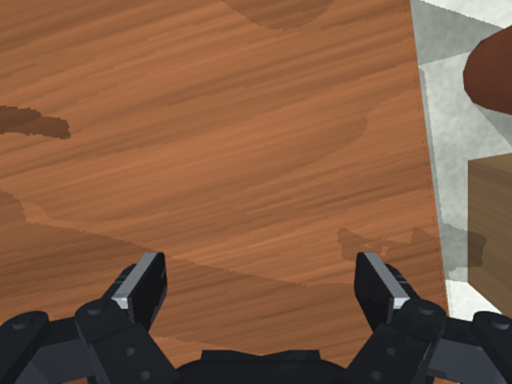

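```bash
python3 - <<'E'
import cv2,numpy as np
t=cv2.imread('pics/top0.png'); s=cv2.imread('pics/scene0.png')
a=cv2.resize(t[160:280,100:260],None,fx=4,fy=4,interpolation=cv2.INTER_CUBIC)
b=cv2.resize(t[170:280,330:430],None,fx=5,fy=5,interpolation=cv2.INTER_CUBIC)
c=cv2.resize(s[120:270,100:350],None,fx=3,fy=3,interpolation=cv2.INTER_CUBIC)
d=cv2.resize(t[80:180,220:340],None,fx=5,fy=5,interpolation=cv2.INTER_CUBIC)
for n,i in zip('abcd',(a,b,c,d)): cv2.imwrite(f'pics/c_{n}.png',i)
E
```

```text
(no output)
```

View pics/c_a.png

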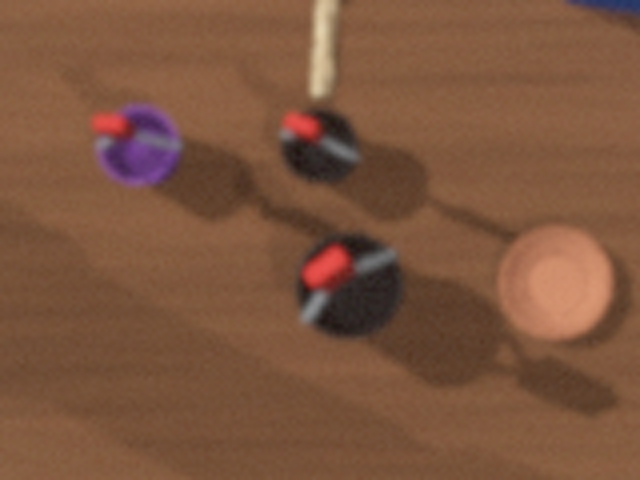

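View pics/c_b.png

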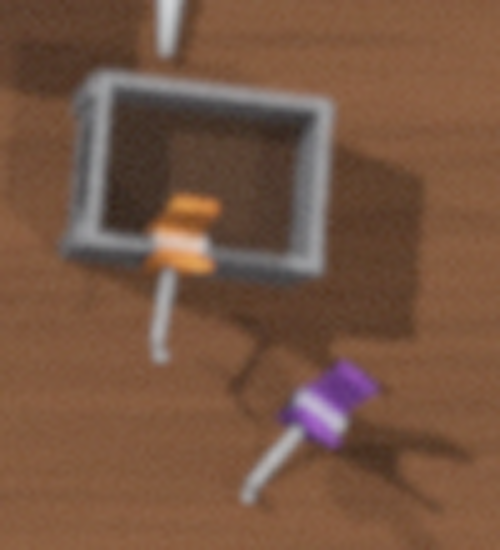

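View pics/c_c.png

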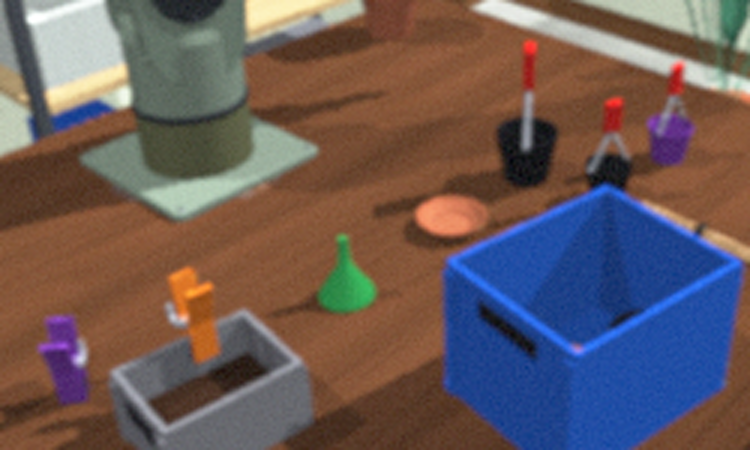

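View pics/c_d.png

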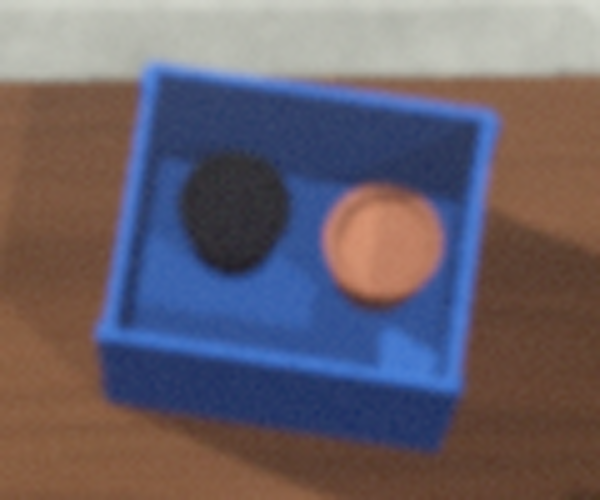

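```bash
python3 - <<'E'
from h import *
C=cam('top');S=cam('scene')
def T(p,k,o): return (p[0]/k+o[0]-.4,p[1]/k+o[1]-.4)
print('tray rim')
for p in [(98,75),(328,102),(322,270),(70,245)]: print(p,plane(C,*T(p,5,(330,170)),90).round(1))
print('crate')
for p in [(150,68),(495,112),(460,385),(103,335)]: print(p,plane(C,*T(p,5,(220,80)),180).round(1))
print('pot red grip centre, base')
p=T((302,125),4,(100,160)); print(p,plane(C,*p,135)); 
p=T((320,145),4,(100,160)); print(plane(C,*p,58))
for q in [(287,133),(355,160)]: print('hanger ends',plane(C,*T(q,4,(100,160)),58))
t=cv2.imread('pics/top0.png'); s=cv2.imread('pics/scene0.png')
for n,im,CC in (('top',t,C),('scene',s,S)):
    h=cv2.cvtColor(im,cv2.COLOR_BGR2HSV)
    for nm,lo,hi in (('orange',(5,150,150),(18,255,255)),('red',(0,180,150),(4,255,255))):
        m=cv2.inRange(h,lo,hi); k,l,st,c=cv2.connectedComponentsWithStats(m)
        for i in range(1,k):
            if st[i,4]>8: print(n,nm,st[i],c[i].round(1))
print('purpleclip/others')
for nm,p,z in (('saucer',(555,282),20),): print(nm,plane(C,*T(p,4,(100,160)),z))
print('funnel',plane(C,297,228,45), 'dibber',plane(C,367,130,12),plane(C,364,180,12),'skew',plane(C,183,122,8),plane(C,180,185,8))
print('orange hook tip', plane(C,*T((160,355),5,(330,170)),70), 'clip mid',plane(C,*T((182,235),5,(330,170)),150))
E
```

```text
tray rim
(98, 75) [ 576.  -272.5   90. ]
(328, 102) [ 555.  -432.1   90. ]
(322, 270) [ 437.2 -420.1   90. ]
(70, 245) [ 456.4 -247.4   90. ]
crate
(150, 68) [883.3  72.4 180. ]
(495, 112) [ 848.5 -164.5  180. ]
(460, 385) [ 654.7 -134.1  180. ]
(103, 335) [692.2 105.5 180. ]
pot red grip centre, base
(175.1, 190.85) [551.43947306 329.01188938 135.        ]
[548.432293   325.64637626  58.        ]
hanger ends [559.60078318 355.22507975  58.        ]
hanger ends [534.57222027 294.32016851  58.        ]
top orange [364 209  10   4  33] [368.  210.7]
top orange [362 214   7   2   9] [364.7 214.7]
top orange [361 221  10   3  20] [365.3 222. ]
scene orange [274 133   6   5  12] [276.1 134.3]
scene orange [351 154   8   4  12] [354.2 155.2]
scene orange [245 185  18   9  43] [254.4 188.2]
scene orange [238 189   4   6  10] [239.2 191.5]
scene orange [ 32 199  10   5  12] [ 36.2 201.1]
scene orange [ 49 199   6   8  12] [ 51.9 201.7]
scene orange [155 208  18  33 293] [164.5 222.5]
scene red [275 134   4  14  40] [276.3 139.7]
scene red [324 142   4   9  24] [325.3 146.8]
scene red [302 153   6  10  35] [304.6 156.8]
purpleclip/others
saucer [428.70391545 118.84049304  20.        ]
funnel [430.98403284 -89.14133757  45.        ] dibber [ 800.41294778 -363.72278418   12.        ] [ 608.84523362 -342.05699367   12.        ] skew [840.89329485 327.11674301   8.        ] [598.30234207 333.08228512   8.        ]
orange hook tip [ 381.86179879 -309.51605999   70.        ] clip mid [ 454.05683657 -312.02054252  150.        ]
```

Emit:
servo_tool --deltas '[0.03,-0.025,0.01,-0.05,1,0.03,-0.025,0.01,-0.05,1,0.03,-0.025,0.01,-0.05,1,0.03,-0.025,0.01,-0.05,1,0.03,-0.025,0.01,-0.05,1,0.03,-0.025,0.01,-0.05,1,0.03,-0.025,0.01,-0.05,1,0.03,-0.025,0.01,-0.05,1,0.03,-0.025,0.01,-0.05,1,0.03,-0.025,0,-0.05,1,0.03,-0.025,0,-0.05,1,0.02,-0.035,0,-0.05,1]' --squeeze 60

```text
time: 1.15
position: [506.8, 234.0, 322.5]
ee_rot: [0.427, 0.904, -0.0, -0.003]
contact_force: [0.7, -0.3, -0.4]
grip_width: 85.3
```

Emit:
servo_tool --deltas '[0.005,-0.035,0,-0.06,1,0.005,-0.035,0,-0.06,1,0.005,-0.035,0,-0.06,1,0.0,-0.035,0,-0.06,1,0,-0.035,0,-0.06,1,-0.005,-0.035,0,-0.06,1,-0.005,-0.035,0,-0.06,1,-0.005,-0.035,0,-0.06,1,-0.01,-0.035,0,-0.06,1,-0.01,-0.035,0,-0.06,1,-0.01,-0.035,-0.01,-0.06,1,-0.01,-0.035,-0.01,-0.06,1]'

```text
time: 2.15
position: [466.2, -207.6, 300.4]
ee_rot: [0.731, 0.683, 0.0, -0.003]
contact_force: [0.7, -0.5, -1.0]
grip_width: 85.6
```

Emit:
servo_tool --deltas '[-0.005,-0.035,-0.01,-0.02,1,-0.005,-0.035,-0.01,-0.02,1,0,-0.03,-0.01,-0.02,1,0,-0.02,-0.01,-0.02,1,0,0,0,0,1,0,0,0,0,1]'

```text
time: 2.65
position: [449.5, -340.7, 256.1]
ee_rot: [0.764, 0.646, -0.002, -0.004]
contact_force: [1.6, 0.3, -0.3]
grip_width: 85.4
```

```bash
python3 - <<'E'
from h import *
s=manip.observe(); print(s['time'],s['position'],s['ee_rot'],s['joints'].round(2)); np.savez('pics/w1.npz',p=s['position'],q=s['ee_rot'])
snap('wrist','w1.png')
E
```

```text
2.65 [ 449.46700011 -340.74196402  256.10792607] [ 0.76350866  0.64578507 -0.00158637 -0.00369493] [ 0.43  0.69  0.31  1.48 -0.23  1.02  0.64]
```

View pics/w1.png

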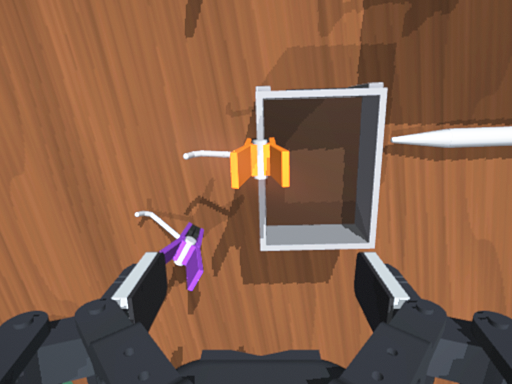

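```bash
python3 - <<'E'
import cv2
a=cv2.imread('pics/w1.png')[80:260,170:400]
cv2.imwrite('pics/w1z.png',cv2.resize(a,None,fx=3.3,fy=3.3,interpolation=cv2.INTER_CUBIC))
E
```

```text
(no output)
```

View pics/w1z.png

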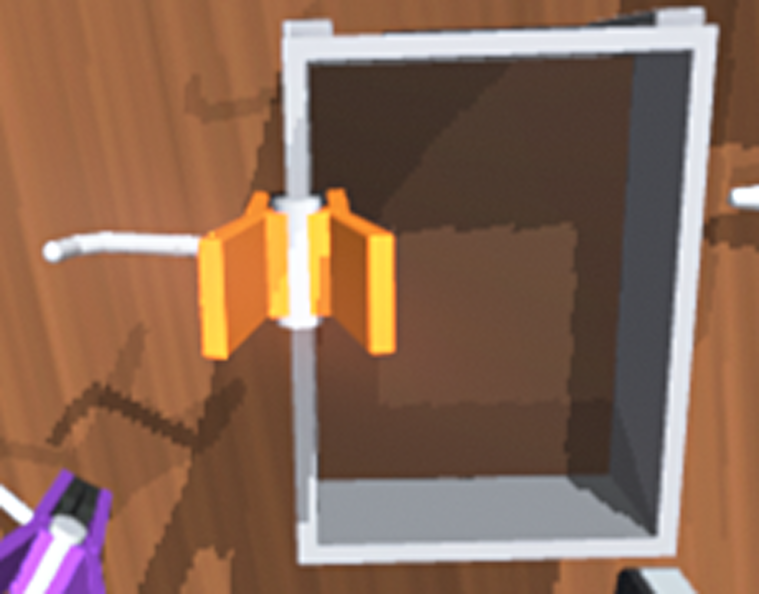

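```bash
python3 - <<'E'
from h import *
d=np.load('pics/w1.npz'); s=dict(position=d['p'],ee_rot=d['q']); C=cam('wrist',s)
f=lambda x,y,z: plane(C,x/3.3+170-.35,y/3.3+80-.35,z)
pl=[f(*p,161) for p in [(200,238),(204,357),(392,234),(396,352)]]
print(np.round(pl,1)); c=np.mean(pl,0); print('centre',c.round(1), 'width',np.linalg.norm(pl[0]-pl[2]),np.linalg.norm(pl[0]-pl[1]))
v=(pl[2]-pl[0]+pl[3]-pl[1]); print('yaw x',np.arctan2(v[1],v[0])); v=pl[0]-pl[1]; print('yaw y',np.arctan2(-v[0],v[1]))
print('hinge',f(300,205,116).round(1),f(302,323,116).round(1))
a,b=f(283,40,90),f(300,562,90); v=a-b; print('tray',a.round(1),b.round(1),np.arctan2(-v[0],v[1]),np.linalg.norm(v))
print('tool y yaw',R.from_quat(s['ee_rot']).as_matrix()[:,1], f(52,250,83))
E
```

```text
[[ 433.1 -300.   161. ]
 [ 428.7 -327.4  161. ]
 [ 475.8 -306.3  161. ]
 [ 472.9 -333.5  161. ]]
centre [ 452.6 -316.8  161. ] width 43.19498814577264 27.72602886324758
yaw x -0.14111804467938283
yaw y -0.159530946022068
hinge [ 455.4 -301.8  116. ] [ 450.6 -333.5  116. ]
tray [ 457.6 -259.2   90. ] [ 436.  -416.8   90. ] -0.13640346942511375 158.98947445521432
tool y yaw [ 0.98611327 -0.16589598 -0.00769114] [ 378.89262506 -306.58746454   83.        ]
```

Emit:
servo_tool --deltas '[0.003,0.012,0,0.02,1,0,0.012,0,0,1,0,0,-0.02,0,1,0,0,-0.02,0,1,0,0,-0.01,0,1,0,0,0,0,1]'

```text
time: 3.2
position: [456.1, -306.8, 207.3]
ee_rot: [0.752, 0.659, 0.0, -0.002]
contact_force: [0.1, -0.6, -0.4]
grip_width: 85.5
```

Emit:
servo_tool --deltas '[-0.003,-0.01,-0.02,-0.013,1,0,0,-0.02,0,1,0,0,0,0,1,0,0,0,0,1]'

```text
time: 3.53
position: [456.0, -312.6, 170.0]
ee_rot: [0.754, 0.657, 0.002, -0.001]
contact_force: [0.5, -1.1, -0.4]
grip_width: 85.2
```

```bash
python3 - <<'E'
from h import *
s=manip.observe(); print(s['time'],s['position'],s['ee_rot'],s['joints'].round(2)); np.savez('pics/w2.npz',p=s['position'],q=s['ee_rot'])
snap('wrist','w2.png')
E
```

```text
3.5333 [ 456.00571492 -312.59120703  169.96514152] [ 0.7536507   0.65727168  0.00191724 -0.00094203] [ 0.41  0.77  0.26  1.65 -0.27  0.76  0.66]
```

View pics/w2.png

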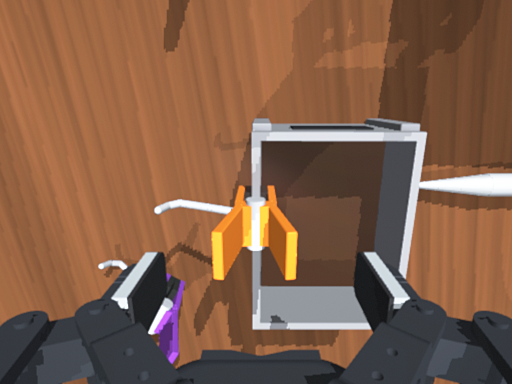

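```bash
python3 - <<'E'
from h import *
d=np.load('pics/w2.npz'); s=dict(position=d['p'],ee_rot=d['q']); C=cam('wrist',s)
pl=[plane(C,*p,161) for p in [(212.5,233),(214.5,279.5),(296,231),(297,278.5)]]
c=np.mean(pl,0); print(np.round(pl,1),c)
v=(pl[2]-pl[0]+pl[3]-pl[1]); print('yaw x',np.arctan2(v[1],v[0]),R.from_quat(s['ee_rot']).as_matrix().round(4))
E
```

```text
[[ 433.1 -300.4  161. ]
 [ 429.4 -327.   161. ]
 [ 475.5 -305.1  161. ]
 [ 473.1 -332.4  161. ]] [ 452.77012927 -316.22159452  161.        ]
yaw x -0.11764612985698866 [[ 0.136   0.9907  0.0017]
 [ 0.9907 -0.136   0.0039]
 [ 0.0041  0.0011 -1.    ]]
```

Emit:
servo_tool --deltas '[-0.003,-0.004,-0.01,0,1,0,0,-0.015,0,1,0,0,-0.015,0,1,0,0,0,0,1,0,0,0,0,1]'

```text
time: 4.0
position: [454.6, -317.1, 132.7]
ee_rot: [0.753, 0.658, 0.003, 0.002]
contact_force: [-0.3, -0.1, 1.0]
grip_width: 85.1
```

Emit:
servo_tool --deltas '[-0.003,0,-0.007,0,1,0,0,0,0,1]'

```text
time: 4.17
position: [451.6, -317.4, 126.5]
ee_rot: [0.753, 0.659, 0.003, 0.003]
contact_force: [-0.4, -0.2, -0.7]
grip_width: 85.3
```

Emit:
servo_tool --deltas '[0.001,0,0,0,-1,0,0,0,0,-1,0,0,0,0,-1,0,0,0,0,-1,0,0,0,0,-1,0,0,0,0,-1,0,0,0,0,-1,0,0,0,0,-1]' --squeeze 60

```text
time: 4.83
position: [453.2, -317.8, 128.3]
ee_rot: [0.752, 0.659, 0.004, 0.004]
contact_force: [0.6, 0.2, -1.2]
grip_width: 24.4
```

```bash
python3 - <<'E'
from h import *
snap('wrist','w3.png')
E
```

```text
(no output)
```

View pics/w3.png

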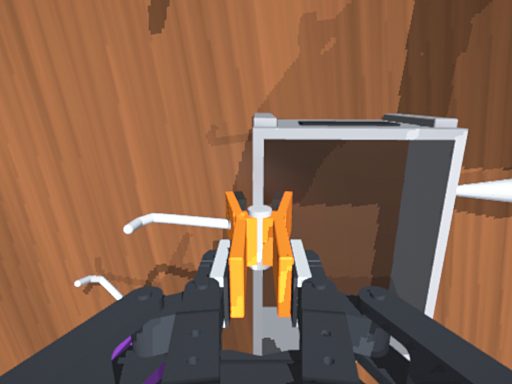

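Emit:
servo_tool --deltas '[0,0,0.01,0,-1,0,0,0.02,0,-1,0,0,0.03,0,-1,0,0,0.03,0,-1,0,0,0.03,0,-1,0,0,0.03,0,-1,0,0,0.02,0,-1,0,0,0,0,-1]'

```text
time: 5.55
position: [450.3, -316.8, 310.5]
ee_rot: [0.753, 0.658, 0.003, 0.004]
contact_force: [0.4, 0.4, -0.9]
grip_width: 25.0
```

```bash
python3 - <<'E'
from h import *
s=manip.observe(); np.savez('pics/w4.npz',p=s['position'],q=s['ee_rot'])
snap('wrist','w4.png')
a=snap('scene','s4.png')[:,:,::-1][120:300,100:350]
cv2.imwrite('pics/s4z.png',cv2.resize(a,None,fx=3,fy=3,interpolation=cv2.INTER_CUBIC))
E
```

```text
(no output)
```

View pics/s4z.png

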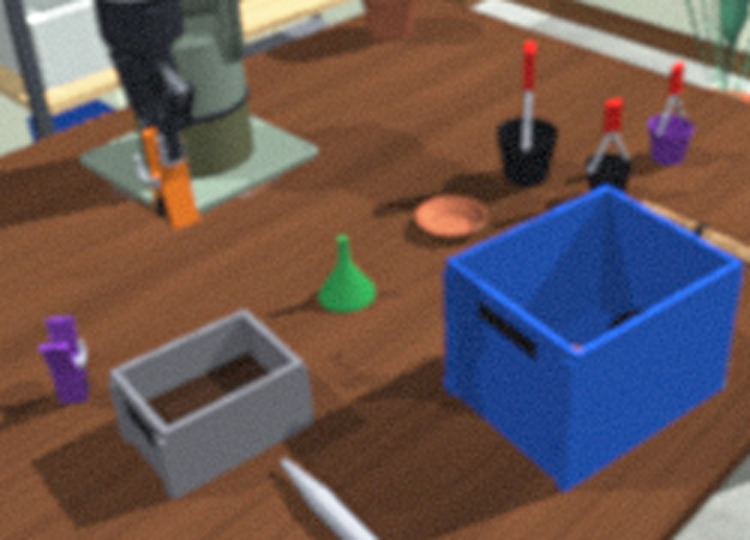

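View pics/w4.png

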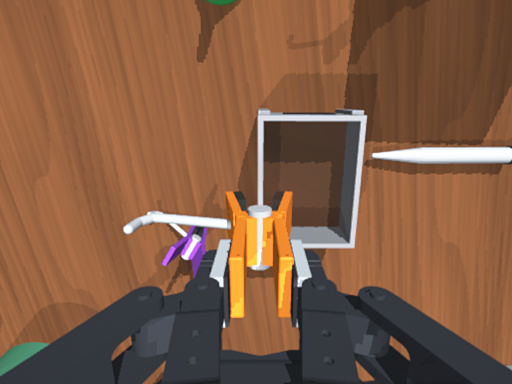

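Emit:
servo_tool --deltas '[0.01,0.012,0,0,-1,0.02,0.025,0,0,-1,0.02,0.026,0,0,-1,0.02,0.026,0,0,-1,0.02,0.026,0,0,-1,0.02,0.026,0,0,-1,0.02,0.026,0,0,-1,0.02,0.026,0,0,-1,0.02,0.026,0,0,-1,0.02,0.02,0,0,-1,0.01,0.01,0,0,-1,0,0,0,0,-1]'

```text
time: 6.65
position: [650.8, -52.2, 294.7]
ee_rot: [0.755, 0.656, -0.004, -0.007]
contact_force: [-0.2, -0.1, -0.6]
grip_width: 24.7
```

Emit:
servo_tool --deltas '[0,0,0,0,-1,0,0,0,0,-1]'

```text
time: 6.82
position: [650.2, -51.9, 292.2]
ee_rot: [0.755, 0.656, -0.006, -0.008]
contact_force: [-1.4, -0.4, -1.4]
grip_width: 24.6
```

```bash
python3 - <<'E'
from h import *
s=manip.observe(); print(s['position'],s['ee_rot']);np.savez('pics/w5.npz',p=s['position'],q=s['ee_rot'])
snap('wrist','w5.png')
a=snap('top','t5.png')
E
```

```text
[650.18642598 -51.92954358 292.24298123] [ 0.75457247  0.65614179 -0.0055397  -0.00822486]
```

View pics/w5.png

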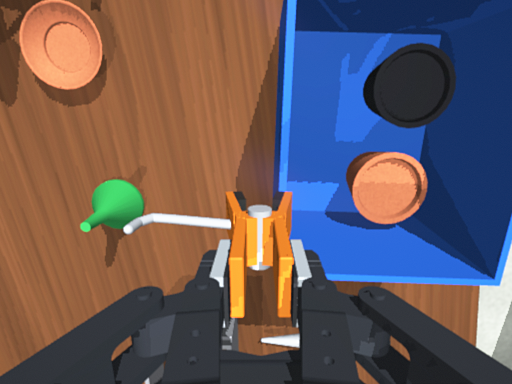

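```bash
python3 - <<'E'
from h import *
a=cv2.imread('pics/w5.png'); print([a[v,270:300].tolist() for v in (10,)][0])
for v in range(5,186,20): 
    r=a[v,255:315].astype(int); print(v,''.join('B' if p[0]>200 and p[2]<90 else ('b' if p[0]-p[2]>60 else '.') for p in r))
E
```

```text
[[78, 102, 159], [78, 103, 158], [79, 104, 160], [79, 105, 163], [84, 108, 166], [82, 107, 164], [81, 105, 161], [78, 103, 158], [77, 102, 156], [76, 101, 156], [77, 101, 155], [91, 83, 123], [110, 54, 42], [111, 52, 29], [107, 53, 31], [105, 50, 29], [167, 77, 38], [255, 133, 61], [255, 169, 76], [255, 166, 76], [255, 166, 76], [255, 166, 76], [255, 165, 75], [255, 167, 75], [255, 170, 77], [255, 146, 66], [122, 53, 24], [78, 38, 22], [87, 42, 22], [88, 42, 22]]
5 ............................bbbbBBBBBBBBBbbbbbbbbbbbbbbbbbbb
25 .........................bbbbbbBBBBBBBBBbbbbbbbbbbbbbbbbbbbb
45 ........................bbbbbbBBBBBBBBBBbbbbbbbbbbbbbbbbbbbb
65 ........................bbbbbBBBBBBBBBBbbbbbbbbbbbbbbbbbbbbb
85 .......................bbbbbBBBBBBBBBBbbbbbbbbbbbbbbbbbbbbbb
105 ......................bbbbbBBBBBBBBBBbbbbbbbbbbbbbbbbbbbbbbb
125 .....................bbbbbbBBBBBBBBbbbbbbbbbbbbbbbbbbbbbbbbb
145 ....................bbbbbbBBBBBBBBbbbbbbbbbbbbbbbbbbbbbbbbbb
165 ....................bbbbbBBBBBBBBbbbbbbbbbbbbbbbbbbbbbbbbbbb
185 ...................bbb.bBBBBBBBBBBBBBBBBBBBBBBBBBBBBBBBBBBBB
```

```bash
python3 - <<'E'
import cv2
a=cv2.imread('pics/w5.png')[0:300,230:512]
cv2.imwrite('pics/w5z.png',cv2.resize(a,None,fx=2,fy=2,interpolation=cv2.INTER_CUBIC))
E
```

```text
(no output)
```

View pics/w5z.png

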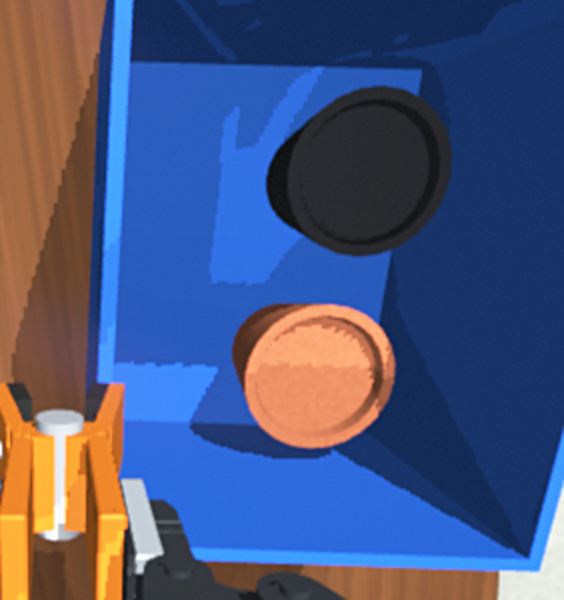

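```bash
python3 - <<'E'
from h import *
d=np.load('pics/w5.npz'); s=dict(position=d['p'],ee_rot=d['q']); C=cam('wrist',s)
us=[(291.3,5),(290,25),(289.6,45),(288.8,65),(287.6,85),(286.6,105),(285.6,125),(284.6,145),(283.5,165)]
P=np.array([plane(C,*p,180) for p in us]); print(P.round(1))
k=np.polyfit(P[:,1],P[:,0],1); print('x=',k,'yaw',-np.arctan(k[0])); 
print('x at y=-15',np.polyval(k,-15))
c=plane(C,500,282,180); print('far -y corner',c, plane(C,330,279,180))
v=c-plane(C,330,279,180); print(np.arctan2(v[1],v[0]))
yaw=-np.arctan(k[0]); ex=np.array([np.cos(yaw),np.sin(yaw)]); ey=np.array([-ex[1],ex[0]])
print('mid wall', c[:2]-ex*197+ey*120)
print('tooly yaw', np.arctan2(*R.from_quat(s['ee_rot']).as_matrix()[:2,1][::-1]),R.from_quat(s['ee_rot']).as_matrix().round(4))
# clip in hand, plate tops at TCP+ (161-128.3)
z=d['p'][2]+32.7
pl=[plane(C,*p,z) for p in [(231,316),(242,316),(278,316),(290,316)]]; print('plates',np.round(pl,1))
E
```

```text
[[688.9  82.2 180. ]
 [686.6  69.8 180. ]
 [684.8  56.8 180. ]
 [682.7  43.5 180. ]
 [680.3  29.8 180. ]
 [677.9  15.6 180. ]
 [675.4   0.8 180. ]
 [672.8 -14.4 180. ]
 [670.  -30.2 180. ]]
x= [1.67123003e-01 6.75223010e+02] yaw -0.16559264783631247
x at y=-15 672.7161646944016
far -y corner [ 847.69425455 -160.5624866   180.        ] [ 699.0060176  -138.40510513  180.        ]
-0.14793045642489613
mid wall [673.1694775   -9.73111654]
tooly yaw -0.1392975517546943 [[ 0.1389  0.9901 -0.0192]
 [ 0.9903 -0.1388  0.0051]
 [ 0.0024 -0.0197 -0.9998]]
plates [[637.8 -59.9 324.9]
 [642.2 -60.4 324.9]
 [656.6 -62.2 324.9]
 [661.3 -62.8 324.9]]
```

Emit:
servo_tool --deltas '[0.007,0.013,0,-0.016,-1,0.008,0.013,0,0,-1,0.008,0.013,0,0,-1,0,0,0,0,-1,0,0,0,0,-1,0,0,0,0,-1]'

```text
time: 7.42
position: [671.8, -18.2, 294.4]
ee_rot: [0.763, 0.646, -0.006, -0.007]
contact_force: [-0.7, 0.7, -1.4]
grip_width: 24.8
```

```bash
python3 - <<'E'
from h import *
s=manip.observe(); print(s['position'],s['ee_rot']);np.savez('pics/w6.npz',p=s['position'],q=s['ee_rot'])
print(R.from_quat(s['ee_rot']).as_matrix().round(4))
snap('wrist','w6.png')
E
```

```text
[671.764426   -18.21699833 294.37918066] [ 0.76298648  0.6463504  -0.00557444 -0.0071915 ]
[[ 1.644e-01  9.862e-01 -1.780e-02]
 [ 9.864e-01 -1.644e-01  3.800e-03]
 [ 8.000e-04 -1.820e-02 -9.998e-01]]
```

View pics/w6.png

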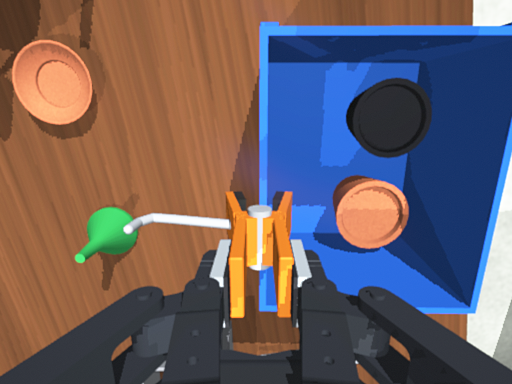

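```bash
python3 - <<'E'
from h import *
d=np.load('pics/w6.npz'); s=dict(position=d['p'],ee_rot=d['q']); C=cam('wrist',s)
a=cv2.imread('pics/w6.png').astype(int); P=[]
for v in range(40,190,10):
    r=a[v,240:290]; i=np.where((r[:,0]>200)&(r[:,1]>120)&(r[:,2]<100))[0]
    if len(i): P.append(plane(C,240+i.mean(),v,180)); print(v,240+i.min(),240+i.max(),P[-1].round(1))
P=np.array(P);k=np.polyfit(P[:,1],P[:,0],1);print(k,np.polyval(k,-18.2),np.polyval(k,-12))
print(plane(C,261,24,180),plane(C,261,311,180))
E
```

```text
40 260 267 [691.2  96.2 180. ]
50 260 267 [690.2  89.6 180. ]
60 260 267 [689.1  82.8 180. ]
70 260 267 [688.  76. 180.]
80 260 267 [686.8  69.1 180. ]
90 260 267 [685.7  62.  180. ]
100 260 267 [684.5  54.8 180. ]
110 260 267 [683.3  47.5 180. ]
120 260 267 [682.1  40.1 180. ]
130 260 267 [680.8  32.5 180. ]
140 260 266 [679.2  24.9 180. ]
150 260 266 [677.9  17.1 180. ]
160 260 266 [676.6   9.1 180. ]
170 260 266 [675.3   0.9 180. ]
180 260 266 [673.9  -7.3 180. ]
[1.68364039e-01 6.75164581e+02] 672.1003552786198 673.1442123173376
[691.15673802 106.81552155 180.        ] [ 651.69208824 -131.45556675  180.        ]
```

Emit:
servo_tool --deltas '[0.002,0.006,-0.01,0,-1,0,0,-0.012,0,-1,0,0,-0.012,0,-1,0,0,-0.012,0,-1,0,0,0,0,-1]'

```text
time: 7.88
position: [672.9, -13.9, 245.3]
ee_rot: [0.764, 0.645, -0.005, -0.007]
contact_force: [-0.5, -0.1, -1.8]
grip_width: 25.1
```

Emit:
servo_tool --deltas '[0,0,-0.01,0,-1,0,0,-0.01,0,-1,0,0,-0.005,0,-1,0,0,0,0,-1,0,0,0,0,-1]'

```text
time: 8.3
position: [672.6, -14.2, 219.2]
ee_rot: [0.765, 0.644, -0.005, -0.007]
contact_force: [0.1, 0.3, 0.4]
grip_width: 24.8
```

Emit:
servo_tool --deltas '[0,0,0,0,-0.3,0,0,0,0,-0.2,0,0,0,0,-0.1,0,0,0,0,0,0,0,0,0,0.1,0,0,0,0,0.3,0,0,0,0,0.6,0,0,0,0,1,0,0,0,0,1,0,0,0,0,1,0,0,0,0,1]'

```text
time: 9.22
position: [673.4, -14.4, 221.6]
ee_rot: [0.765, 0.644, -0.004, -0.006]
contact_force: [-0.8, -0.3, -0.8]
grip_width: 85.5
```

```bash
python3 - <<'E'
from h import *
s=manip.observe(); print(s['position'],s['ee_rot'],s['contact_force']);np.savez('pics/w7.npz',p=s['position'],q=s['ee_rot'])
snap('wrist','w7.png')
a=snap('scene','s7.png')[:,:,::-1][120:300,150:400]
cv2.imwrite('pics/s7z.png',cv2.resize(a,None,fx=3,fy=3,interpolation=cv2.INTER_CUBIC))
E
```

```text
[673.39356858 -14.35925338 221.55731357] [ 0.76462271  0.64444074 -0.00421902 -0.00551783] [-0.76889051 -0.31425788 -0.8021205 ]
```

View pics/w7.png

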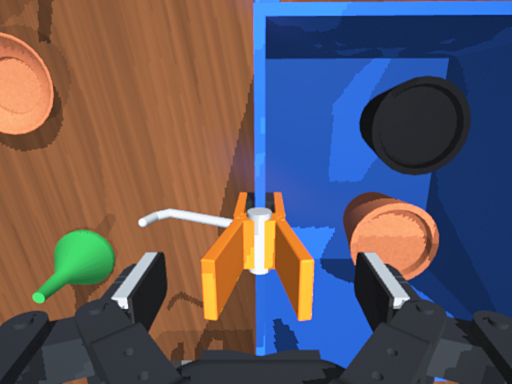

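View pics/s7z.png

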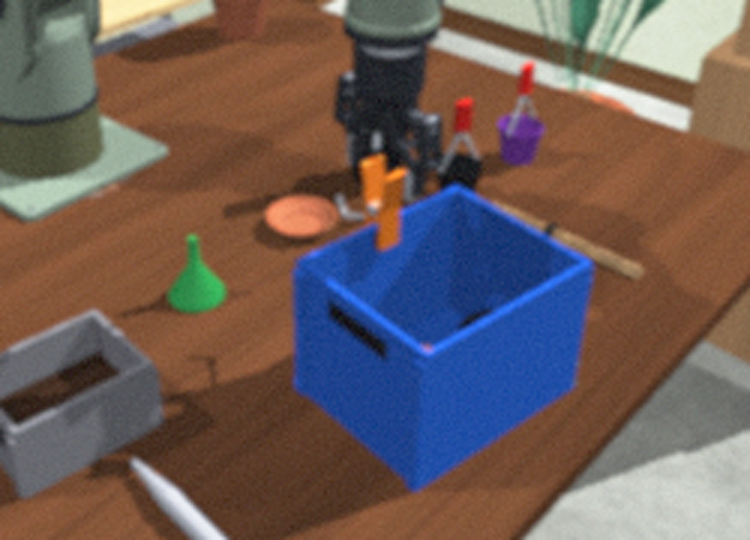

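Emit:
servo_tool --deltas '[0,0,0.015,0,1,0,0,0.03,0,1,0,0,0.03,0,1,0,0,0.03,0,1,0,0,0,0,1,0,0,0,0,1]'

```text
time: 9.82
position: [671.9, -14.2, 330.2]
ee_rot: [0.765, 0.644, -0.005, -0.006]
contact_force: [-0.1, -0.3, -1.2]
grip_width: 85.3
```

```bash
python3 - <<'E'
from h import *
s=manip.observe(); print(s['time'],s['position'],s['ee_rot'],s['contact_force']);np.savez('pics/w8.npz',p=s['position'],q=s['ee_rot'])
a=snap('wrist','w8.png')[:,:,::-1][60:260,110:350]
cv2.imwrite('pics/w8z.png',cv2.resize(a,None,fx=3,fy=3,interpolation=cv2.INTER_CUBIC))
E
```

```text
9.8167 [671.87479041 -14.21540172 330.2150331 ] [ 0.76460494  0.64444574 -0.00549214 -0.00623025] [-0.0814701  -0.31031892 -1.1712415 ]
```

View pics/w8z.png

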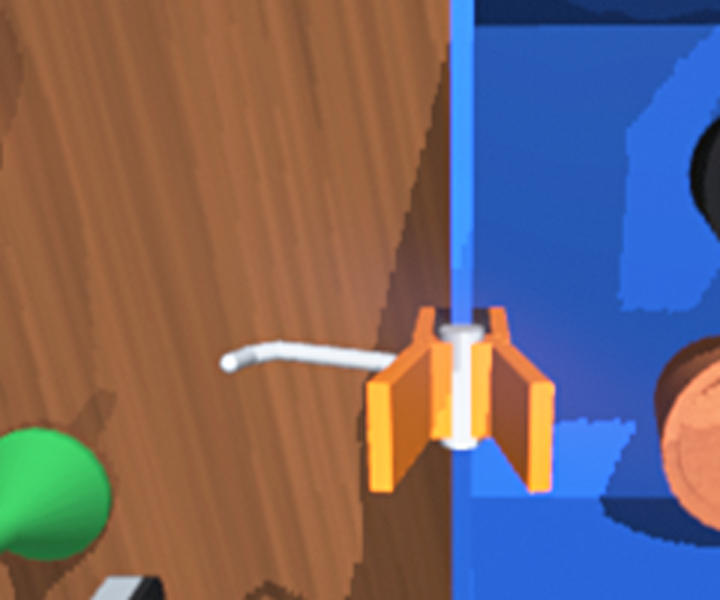

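```bash
python3 - <<'E'
from h import *
d=np.load('pics/w8.npz'); s=dict(position=d['p'],ee_rot=d['q']); C=cam('wrist',s)
f=lambda x,y,z: plane(C,x/3+110-.33,y/3+60-.33,z).round(1)
print('plates',f(367,383,252),f(370,492,252),f(553,382,252),f(551,492,252))
print('hinge',f(462,330,206),f(460,445,206))
print('tip',f(229,362,174),'valley',f(270,352,159),f(285,350,159))
ex=np.array([np.cos(-.164),np.sin(-.164)])
o=np.mean([f(367,383,252),f(370,492,252),f(553,382,252),f(551,492,252)],0)[:2]
print(o,'hook',o-62*ex,'tip',o-74*ex)
E
```

```text
plates [653.3   3.5 252. ] [648.6 -23.8 252. ] [696.8  -3.5 252. ] [692.5 -31.1 252. ]
hinge [675.8   2.9 206. ] [669.6 -30.8 206. ]
tip [599.2  -1.6 174. ] valley [609.2  -3.5 159. ] [614.3  -3.7 159. ]
[672.8   -13.725] hook [611.6319089  -3.6025185] tip [599.79292353  -1.64332853]
```

Emit:
servo_tool --deltas '[-0.01,0.02,0,0.06,1,-0.01,0.03,0,0.11,1,-0.01,0.03,0,0.11,1,-0.01,0.03,0,0.11,1,-0.01,0.03,0,0.11,1,-0.01,0.03,0,0.11,1,-0.01,0.03,0,0.11,1,-0.01,0.03,0,0.11,1,-0.01,0.03,0,0.11,1,-0.01,0.02,0,0.11,1,-0.01,0.01,0,0.11,1,-0.01,0,0,0.11,1]'

```text
time: 10.87
position: [541.4, 287.2, 320.8]
ee_rot: [0.206, 0.978, -0.012, -0.003]
contact_force: [0.5, 0.0, -0.5]
grip_width: 85.4
```

Emit:
servo_tool --deltas '[0,0,0,0.06,1,0,0,0,0.0,1,0,0,0,0,1]'

```text
time: 11.12
position: [538.7, 289.0, 319.4]
ee_rot: [0.171, 0.985, -0.013, -0.004]
contact_force: [1.0, 0.0, 0.4]
grip_width: 85.5
```

```bash
python3 - <<'E'
from h import *
s=manip.observe(); print(s['time'],s['position'],s['ee_rot'],s['joints'].round(2));np.savez('pics/w9.npz',p=s['position'],q=s['ee_rot'])
a=snap('wrist','w9.png')
E
```

```text
11.1167 [538.65324897 289.00106686 319.36739153] [ 0.17075079  0.98522461 -0.01268126 -0.00397828] [-0.57  0.71  0.04  1.15 -0.02  1.31  0.7 ]
```

View pics/w9.png

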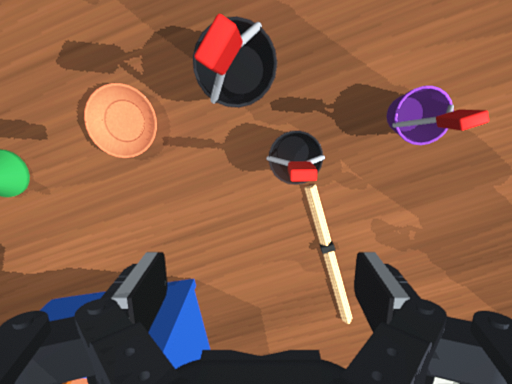

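```bash
python3 - <<'E'
import cv2
a=cv2.imread('pics/w9.png')[110:210,240:360]
cv2.imwrite('pics/w9z.png',cv2.resize(a,None,fx=6,fy=6,interpolation=cv2.INTER_CUBIC))
E
```

```text
(no output)
```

View pics/w9z.png

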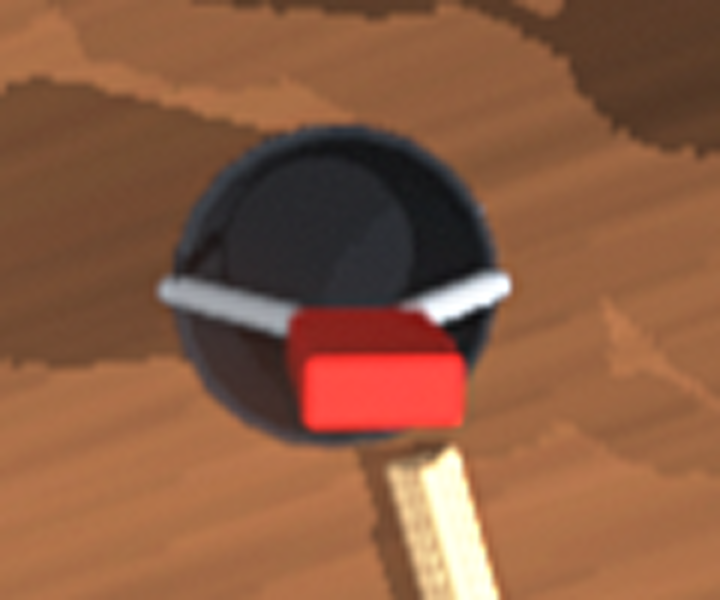

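```bash
python3 - <<'E'
from h import *
d=np.load('pics/w9.npz'); s=dict(position=d['p'],ee_rot=d['q']); C=cam('wrist',s)
f=lambda x,y,z: plane(C,x/6+240-.42,y/6+110-.42,z)
c=[f(*p,158) for p in [(303,353),(464,353),(465,428),(305,430)]]
print(np.round(c,1),np.mean(c,0).round(1)); v=c[0]-c[1]+c[3]-c[2]; print('grip y axis angle',np.arctan2(v[1],v[0]),'w',np.linalg.norm(v)/2)
a,b=f(165,290,58),f(505,287,58); print('ends',a,b,(a+b)/2,np.arctan2(*(a-b)[:2][::-1]))
print('rim centre',f(335,285,58))
M=R.from_quat(s['ee_rot']).as_matrix(); print(M.round(3),np.arctan2(M[1,1],M[0,1]))
print('big pot top',plane(C,220,43,220),plane(C,235,62,80),'purple',plane(C,463,120,158),'skewer end',plane(C,312,188,17))
E
```

```text
[[536.3 316.2 158. ]
 [544.8 340.4 158. ]
 [556.7 337.  158. ]
 [548.5 312.5 158. ]] [546.5 326.5 158. ]
grip y axis angle -1.9012697217335721 w 25.7542859673163
ends [535.16475691 292.49054435  58.        ] [558.29746043 360.13608195  58.        ] [546.73110867 326.31331315  58.        ] -1.900299095765204
rim centre [546.0541503  326.62884794  58.        ]
[[-0.942  0.336 -0.012]
 [ 0.337  0.941 -0.024]
 [ 0.004 -0.026 -1.   ]] 1.2276287573142026
big pot top [423.21912168 298.25273982 220.        ] [418.98175153 295.68756769  80.        ] purple [545.69084914 478.04617996 158.        ] skewer end [603.86952714 336.22738309  17.        ]
```

Emit:
servo_tool --deltas '[0.004,0.018,0,0.013,1,0.004,0.018,0,0,1,0,0,-0.03,0,1,0,0,-0.03,0,1,0,0,-0.03,0,1,0,0,-0.02,0,1,0,0,0,0,1,0,0,0,0,1]'

```text
time: 11.83
position: [549.6, 323.3, 204.4]
ee_rot: [0.176, 0.984, -0.013, -0.003]
contact_force: [-0.1, -0.7, 1.3]
grip_width: 85.2
```

```bash
python3 - <<'E'
from h import *
s=manip.observe(); M=R.from_quat(s['ee_rot']).as_matrix();print(s['time'],s['position'],np.arctan2(M[1,1],M[0,1]),M[:,2]);np.savez('pics/w10.npz',p=s['position'],q=s['ee_rot'])
a=snap('wrist','w10.png')
E
```

```text
11.8333 [549.6070163  323.26174379 204.42561259] 1.2162783444453917 [-0.00979261 -0.02514317 -0.9996359 ]
```

View pics/w10.png

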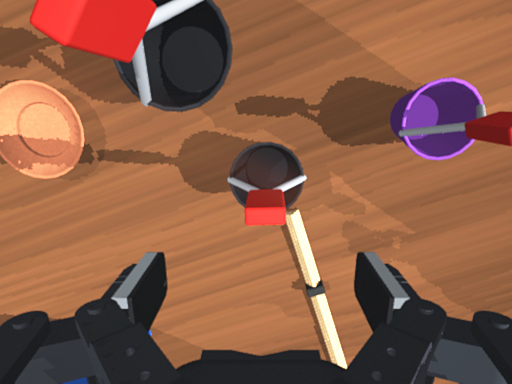

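Emit:
servo_tool --deltas '[-0.003,0.003,-0.015,0.025,1,0,0,-0.02,0,1,0,0,-0.02,0,1,0,0,-0.01,0,1,0,0,0,0,1]'

```text
time: 12.3
position: [550.2, 327.2, 145.2]
ee_rot: [0.166, 0.986, -0.01, 0.002]
contact_force: [-0.2, -0.7, -0.1]
grip_width: 85.4
```

Emit:
servo_tool --deltas '[-0.004,-0.001,-0.012,0,1,0,0,0,0,1]'

```text
time: 12.47
position: [547.3, 326.6, 135.5]
ee_rot: [0.167, 0.986, -0.009, 0.003]
contact_force: [-0.4, 0.3, 0.1]
grip_width: 85.5
```

```bash
python3 - <<'E'
from h import *
s=manip.observe(); M=R.from_quat(s['ee_rot']).as_matrix();print(s['time'],s['position'],np.arctan2(M[1,1],M[0,1]),M[:,2])
a=snap('wrist','w11.png')
E
```

```text
12.4667 [547.30610973 326.56372278 135.53180415] 1.2357152862965968 [ 0.00302863 -0.01864749 -0.99982153]
```

View pics/w11.png

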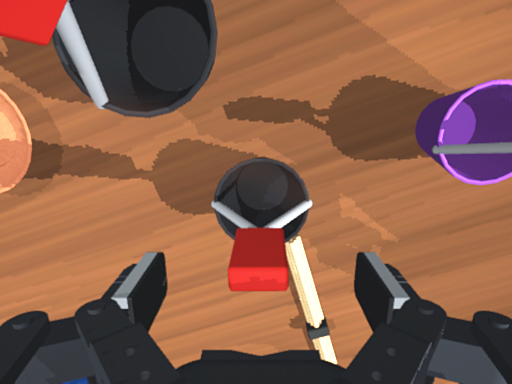

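Emit:
servo_tool --deltas '[0,0,-0.003,0,1,0,0,0,0,-1,0,0,0,0,-1,0,0,0,0,-1,0,0,0,0,-1,0,0,0,0,-1,0,0,0,0,-1,0,0,0,0,-1,0,0,0,0,-1]' --squeeze 40

```text
time: 13.27
position: [550.8, 327.7, 139.3]
ee_rot: [0.167, 0.986, -0.006, 0.006]
contact_force: [0.6, -0.4, 0.1]
grip_width: 25.1
```

Emit:
servo_tool --deltas '[0,0,0.01,0,-1,0,0,0.02,0,-1,0,0,0.03,0,-1,0,0,0.03,0,-1,0,0,0.03,0,-1,0,0,0.03,0,-1,0,0,0.02,0,-1,0,0,0,0,-1]'

```text
time: 13.93
position: [548.2, 326.3, 320.9]
ee_rot: [0.167, 0.986, -0.007, 0.006]
contact_force: [0.1, 0.8, -0.3]
grip_width: 24.8
```

```bash
python3 - <<'E'
from h import *
s=manip.observe(); M=R.from_quat(s['ee_rot']).as_matrix();print(s['time'],s['position'],np.arctan2(M[1,1],M[0,1]),M[:,2])
a=snap('wrist','w12.png')
a=snap('scene','s12.png')[:,:,::-1][70:220,200:400]
cv2.imwrite('pics/s12z.png',cv2.resize(a,None,fx=3.5,fy=3.5,interpolation=cv2.INTER_CUBIC))
E
```

```text
13.9333 [548.16071678 326.26442562 320.90845364] 1.2346844039338292 [ 0.00881952 -0.01528773 -0.99984424]
```

View pics/w12.png

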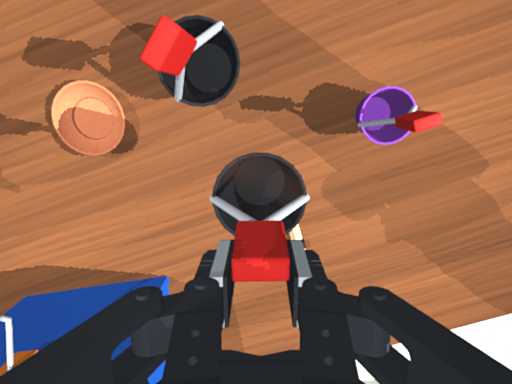

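View pics/s12z.png

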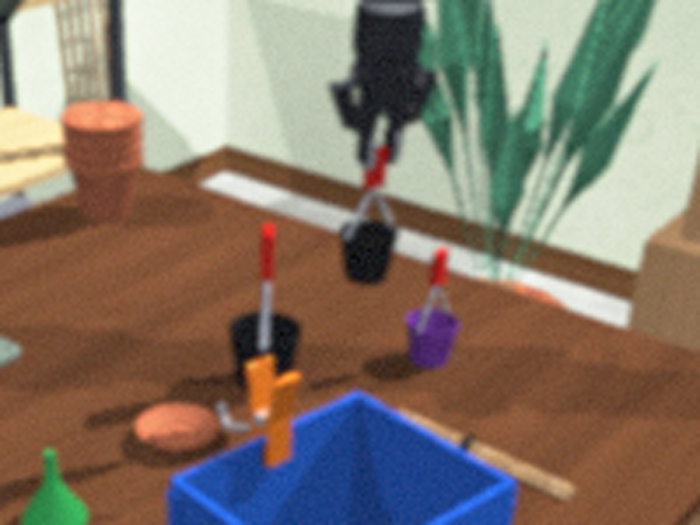

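```bash
python3 - <<'E'
import cv2
a=cv2.imread('pics/w12.png')[140:340,190:330]
cv2.imwrite('pics/w12z.png',cv2.resize(a,None,fx=4,fy=4,interpolation=cv2.INTER_CUBIC)[:, :])
E
```

```text
(no output)
```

View pics/w12z.png

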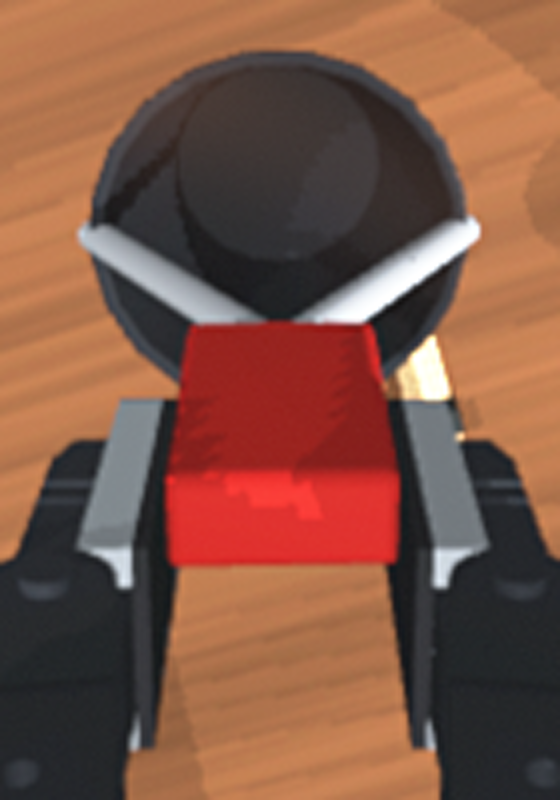

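```bash
python3 - <<'E'
from h import *
H=np.array(eyes.calibration('wrist')['hand_eye']); c=eyes.calibration('wrist')
def pt(u,v,Z):
    return (H@np.array([(u-c['cx'])/c['fx']*Z,(v-c['cy'])/c['fy']*Z,Z,1]))[:3]
f=lambda x,y:(x/4+190-.4,y/4+140-.4)
def toolz(u,v,z):
    d=H[:3,:3]@np.array([(u-c['cx'])/c['fx'],(v-c['cy'])/c['fy'],1]); o=H[:3,3]; return o+d*(z-o[2])/d[2]
for z in (-15,-19,-23):
    a,b=toolz(*f(165,476),z),toolz(*f(398,472),z); e,g=toolz(*f(168,563),z),toolz(*f(396,563),z)
    print(z,'w',np.linalg.norm(a-b),np.linalg.norm(e-g),'depth',a[0]-e[0],'ctr',((a+b+e+g)/4).round(1))
for z in (75,81,87):
    a,b=toolz(*f(80,232),z),toolz(*f(478,232),z); print(z,'hanger ends',np.linalg.norm(a-b),((a+b)/2).round(1))
E
```

```text
-15 w 25.678550888614065 25.693698306284233 depth 10.871512831423715 ctr [  1.4   0.3 -15. ]
-19 w 24.873215627994153 24.88788798966875 depth 10.530558520668222 ctr [  3.7   0.3 -19. ]
-23 w 24.067880367374244 24.082077673053274 depth 10.189604209912723 ctr [  5.9   0.3 -23. ]
75 hanger ends 70.5387334868888 [ 7.5 -0.3 75. ]
81 hanger ends 72.48425241115676 [ 5.7 -0.3 81. ]
87 hanger ends 74.4297713354247 [ 3.9 -0.3 87. ]
```

Emit:
servo_tool --deltas '[0,-0.01,0,0.02,-1,0,-0.02,0,0.02,-1,0,-0.03,0,0.02,-1,0,-0.03,0,0.02,-1,0,-0.03,0,0.02,-1,0,-0.03,0,0.02,-1,0,-0.03,0,0.02,-1,0,-0.03,0,0.02,-1,0,-0.03,0,0.01,-1,0,-0.03,0,0,-1,0,-0.02,0,0,-1,0,-0.02,0,0,-1]'

```text
time: 15.03
position: [537.8, 5.8, 304.4]
ee_rot: [0.074, 0.997, -0.012, -0.006]
contact_force: [1.1, 0.9, 0.4]
grip_width: 25.2
```

Emit:
servo_tool --deltas '[0,-0.01,0,0,-1,0,0,0,0,-1,0,0,0,0,-1]'

```text
time: 15.28
position: [536.5, -8.7, 302.4]
ee_rot: [0.076, 0.997, -0.013, -0.008]
contact_force: [0.5, 1.3, -0.5]
grip_width: 25.1
```

```bash
python3 - <<'E'
from h import *
s=manip.observe(); M=R.from_quat(s['ee_rot']).as_matrix();print(s['time'],s['position'],np.arctan2(M[1,1],M[0,1]),M[:,2])
E
```

```text
15.2833 [536.52292605  -8.66545636 302.38796342] 1.4179379970491908 [-0.01777894 -0.02378594 -0.99955897]
```

Emit:
servo_tool --deltas '[0.005,0.008,-0.01,-0.01,-1,0.005,0.008,-0.02,0,-1,0,0,-0.02,0,-1,0,0,-0.02,0,-1,0,0,-0.01,0,-1,0,0,0,0,-1,0,0,0,0,-1]'

```text
time: 15.87
position: [547.1, 21.2, 214.3]
ee_rot: [0.077, 0.997, -0.01, -0.009]
contact_force: [-0.3, 0.2, -1.3]
grip_width: 25.0
```

```bash
python3 - <<'E'
from h import *
s=manip.observe(); M=R.from_quat(s['ee_rot']).as_matrix();print(s['time'],s['position'],np.arctan2(M[1,1],M[0,1]),M[:,2]); np.savez('pics/w13.npz',p=s['position'],q=s['ee_rot'])
a=snap('wrist','w13.png')
b=snap('scene','s13.png')[:,:,::-1][130:270,200:350]
cv2.imwrite('pics/s13z.png',cv2.resize(b,None,fx=4,fy=4,interpolation=cv2.INTER_CUBIC))
E
```

```text
15.8667 [547.07742591  21.23203042 214.34448034] 1.4161010985179687 [-0.02028385 -0.01884104 -0.99961672]
```

View pics/w13.png

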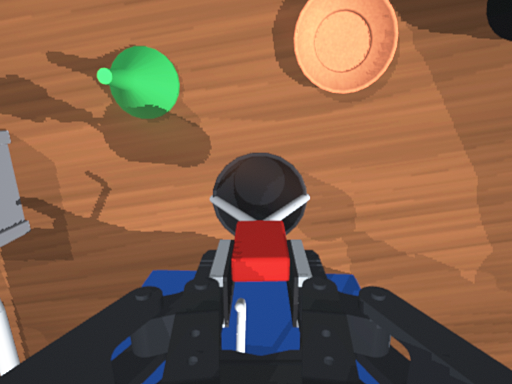

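View pics/s13z.png

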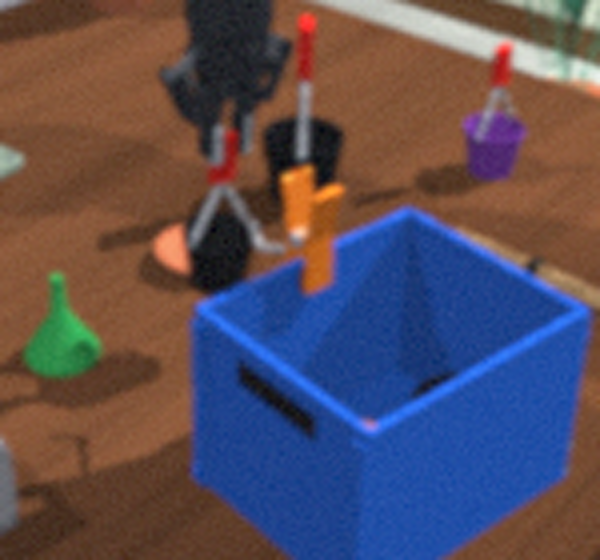

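```bash
python3 - <<'E'
from h import *
d=np.load('pics/w13.npz'); M=R.from_quat(d['q']).as_matrix(); S=cam('scene')
for dz in (26,31,36): 
    for nm,off in (('hang',0),('top',-50),('base',108)): print(dz,nm,((proj(S,d['p']+M@[4,0,dz+off])-[200,130])*4+1.5).round(0))
print('hook tip/valley/cliptop',[((proj(S,p)-[200,130])*4+1.5).round(0) for p in ([599.5,-1.6,175],[611.6,-3.6,156],[651,-10,252])])
E
```

```text
26 hang [219. 178.]
26 top [220. 129.]
26 base [217. 277.]
31 hang [219. 183.]
31 top [220. 134.]
31 base [217. 282.]
36 hang [219. 188.]
36 top [220. 139.]
36 base [217. 286.]
hook tip/valley/cliptop [array([250., 223.]), array([259., 247.]), array([292., 169.])]
```

Emit:
servo_tool --deltas '[0,-0.007,0.004,-0.01,-1,0,-0.007,0.004,0,-1,0,0,0,0,-1,0,0,0,0,-1]'

```text
time: 16.3
position: [548.2, 5.4, 226.2]
ee_rot: [0.083, 0.996, -0.01, -0.007]
contact_force: [0.0, 0.4, -1.2]
grip_width: 25.0
```

```bash
python3 - <<'E'
from h import *
s=manip.observe(); M=R.from_quat(s['ee_rot']).as_matrix();print(s['time'],s['position'],np.arctan2(M[1,1],M[0,1]),M[:,2]); np.savez('pics/w14.npz',p=s['position'],q=s['ee_rot'])
a=snap('wrist','w14.png')
E
```

```text
16.3 [548.21705525   5.42699806 226.18469801] 1.4041257530048097 [-0.01572354 -0.01869135 -0.99970166]
```

View pics/w14.png

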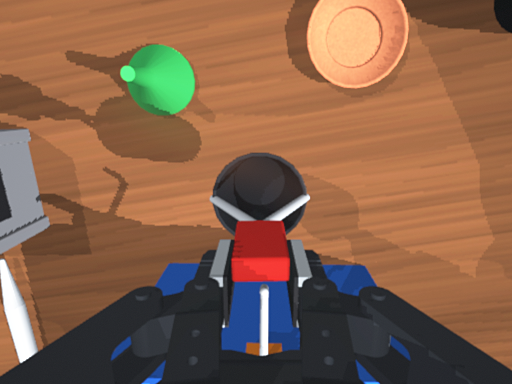

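Emit:
servo_tool --deltas '[0.008,-0.001,-0.004,0,-1,0.009,-0.001,0,0,-1,0.009,-0.001,0,0,-1,0.009,-0.001,0,0,-1,0.009,-0.001,0,0,-1,0,0,0,0,-1,0,0,0,0,-1]'

```text
time: 16.93
position: [596.4, -0.0, 220.5]
ee_rot: [0.083, 0.996, -0.01, -0.007]
contact_force: [0.5, 0.4, -0.6]
grip_width: 25.0
```

```bash
python3 - <<'E'
from h import *
s=manip.observe(); M=R.from_quat(s['ee_rot']).as_matrix();print(s['time'],s['position'],np.arctan2(M[1,1],M[0,1]),M[:,2]); np.savez('pics/w15.npz',p=s['position'],q=s['ee_rot'])
a=snap('wrist','w15.png')
b=snap('scene','s15.png')[:,:,::-1][130:230,200:320]
cv2.imwrite('pics/s15z.png',cv2.resize(b,None,fx=5,fy=5,interpolation=cv2.INTER_CUBIC))
E
```

```text
16.9333 [ 5.96447956e+02 -4.15753567e-02  2.20543810e+02] 1.4038187976783651 [-0.01530936 -0.0184106  -0.9997133 ]
```

View pics/w15.png

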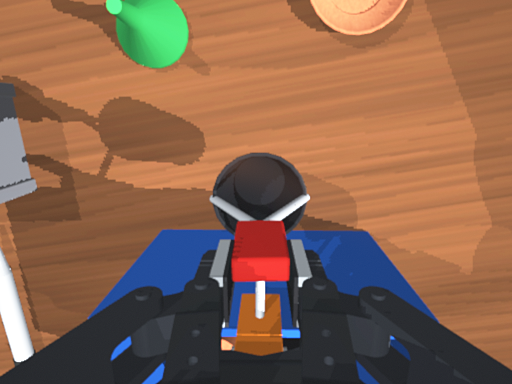

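View pics/s15z.png

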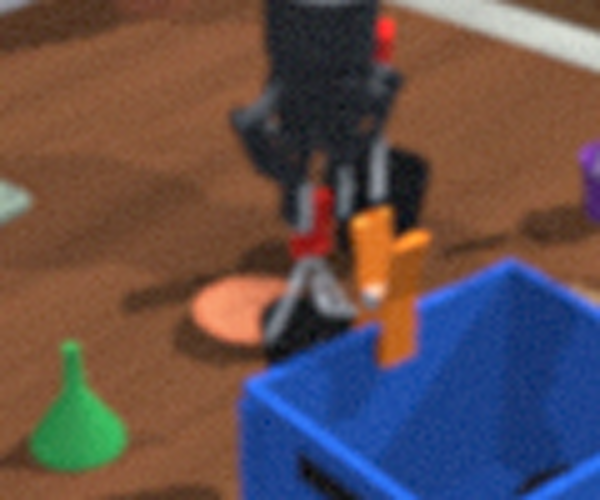

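Emit:
servo_tool --deltas '[0.009,-0.002,0,0,-1,0.009,-0.002,0,0,-1,0.001,0,0,0,-1,0,0,0,0,-1,0,0,0,0,-1]'

```text
time: 17.45
position: [613.9, -3.5, 221.1]
ee_rot: [0.083, 0.996, -0.01, -0.007]
contact_force: [-0.4, -0.1, -0.6]
grip_width: 25.1
```

Emit:
servo_tool --deltas '[0.0015,0,-0.008,0,-1,0,0,-0.008,0,-1,0,0,-0.005,0,-1,0,0,0,0,-1,0,0,0,0,-1]'

```text
time: 17.87
position: [614.5, -3.1, 197.9]
ee_rot: [0.083, 0.996, -0.01, -0.007]
contact_force: [1.1, -0.8, 4.1]
grip_width: 25.3
```

```bash
python3 - <<'E'
from h import *
s=manip.observe(); M=R.from_quat(s['ee_rot']).as_matrix();print(s['time'],s['position'],s['contact_force'])
a=snap('wrist','w16.png')
b=snap('scene','s16.png')[:,:,::-1][130:230,200:320]
cv2.imwrite('pics/s16z.png',cv2.resize(b,None,fx=5,fy=5,interpolation=cv2.INTER_CUBIC))
E
```

```text
17.8667 [614.47253407  -3.13360599 197.90003607] [ 1.06972434 -0.80189718  4.06263037]
```

View pics/w16.png

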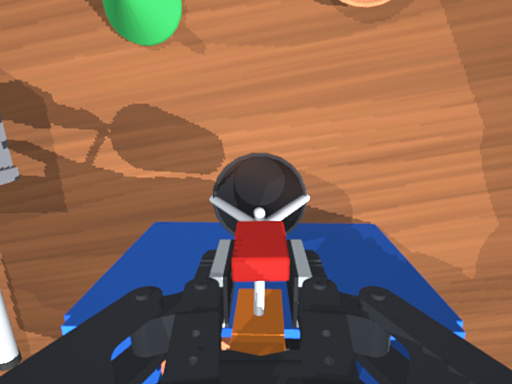

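View pics/s16z.png

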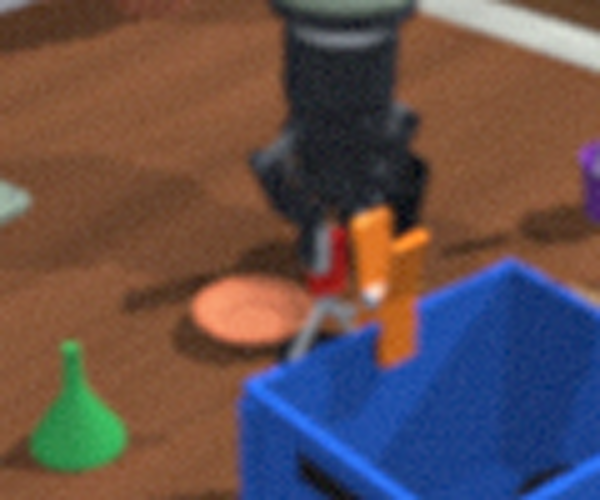

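```bash
python3 - <<'E'
from h import *
H=np.array(eyes.calibration('wrist')['hand_eye']); c=eyes.calibration('wrist')
def toolz(u,v,z):
    d=H[:3,:3]@np.array([(u-c['cx'])/c['fx'],(v-c['cy'])/c['fy'],1]); o=H[:3,3]; return o+d*(z-o[2])/d[2]
for z in (20,24,28): print(z,toolz(260,213,z))
a=cv2.imread('pics/w16.png')[130:330,200:320]
cv2.imwrite('pics/w16z.png',cv2.resize(a,None,fx=4,fy=4,interpolation=cv2.INTER_CUBIC))
E
```

```text
20 [15.50630824  0.25130444 20.        ]
24 [14.07867676  0.24681839 24.        ]
28 [12.65104527  0.24233235 28.        ]
```

View pics/w16z.png

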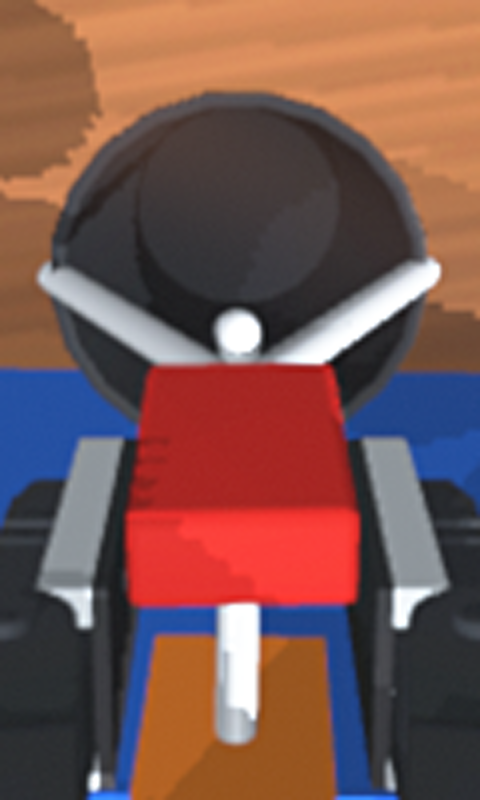

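Emit:
servo_tool --deltas '[0,0,-0.002,0,-1,0,0,0,0,-1]'

```text
time: 18.13
position: [614.8, -3.2, 196.7]
ee_rot: [0.083, 0.996, -0.01, -0.007]
contact_force: [-0.8, -0.1, 3.1]
grip_width: 25.2
```

Emit:
servo_tool --deltas '[0,0,0,0,-0.35,0,0,0,0,-0.3,0,0,0,0,-0.25,0,0,0,0,-0.2,0,0,0,0,-0.1,0,0,0,0,-0.1]'

```text
time: 18.63
position: [614.4, -3.0, 196.6]
ee_rot: [0.083, 0.996, -0.01, -0.007]
contact_force: [0.2, -0.1, -0.2]
grip_width: 38.6
```

```bash
python3 - <<'E'
from h import *
s=manip.observe(); print(s['time'],s['position'],s['contact_force'],s['grip_width'])
a=snap('wrist','w17.png')
b=snap('scene','s17.png')[:,:,::-1][130:230,200:320]
cv2.imwrite('pics/s17z.png',cv2.resize(b,None,fx=5,fy=5,interpolation=cv2.INTER_CUBIC))
E
```

```text
18.6333 [614.39571651  -3.03185856 196.62015685] [ 0.21659851 -0.08931195 -0.24772623] 38.568822677210306
```

View pics/w17.png

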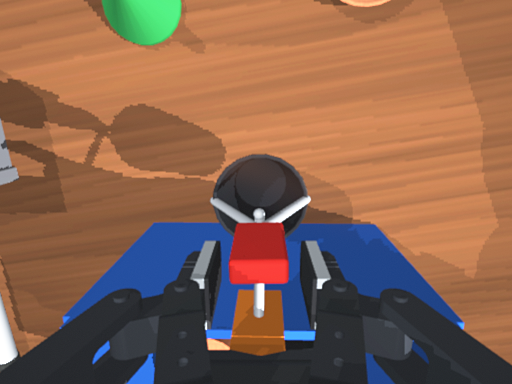

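View pics/s17z.png

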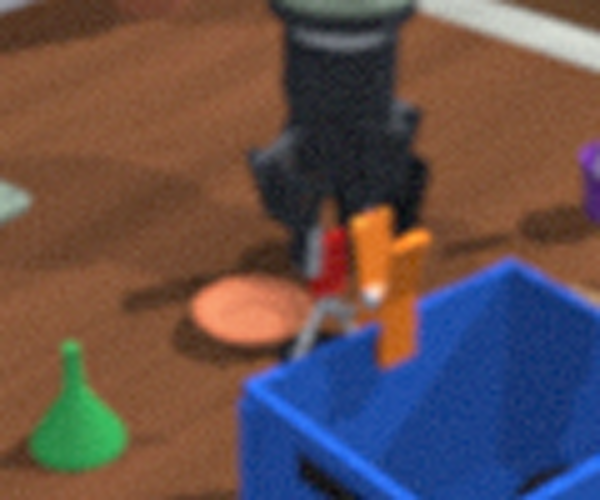

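Emit:
servo_tool --deltas '[0,0,0,0,0.3,0,0,0,0,0.6,0,0,0,0,0.6,0,0,0,0,0.6,0,0,0.01,0,0.6,0,0,0.02,0,0.6,0,0,0.03,0,0.6,0,0,0.03,0,0.6,0,0,0.03,0,0.6,0,0,0,0,0.6,0,0,0,0,0.6]'

```text
time: 19.65
position: [612.7, -3.1, 326.1]
ee_rot: [0.083, 0.996, -0.009, -0.007]
contact_force: [0.4, 0.8, 0.5]
grip_width: 68.3
```

Emit:
servo_tool --deltas '[-0.02,0,0.01,0,0.6,-0.03,0,0,0,0.6,-0.03,0,0,0,0.6,-0.02,0,0,0,0.6,0,0,0,0,0.6,0,0,0,0,0.6,0,0,0,0,0.6,0,0,0,0,0.6]'

```text
time: 20.32
position: [507.6, -3.1, 336.3]
ee_rot: [0.083, 0.996, -0.009, -0.007]
contact_force: [0.1, 0.2, 0.1]
grip_width: 68.6
```

```bash
python3 - <<'E'
from h import *
s=manip.observe(); print(s['time'],s['position'],s['contact_force'],s['grip_width']);np.savez('pics/w18.npz',p=s['position'],q=s['ee_rot'])
a=snap('wrist','w18.png')
b=snap('scene','s18.png')[:,:,::-1]; f=lambda b:cv2.resize(b[130:250,200:350],None,fx=5,fy=5,interpolation=cv2.INTER_CUBIC)
cv2.imwrite('pics/s18z.png',f(b))
c=snap('scene','s18b.png')[:,:,::-1]; print(np.abs(b[150:230,230:300].astype(int)-c[150:230,230:300]).max(),np.abs(b.astype(int)-c).mean())
E
```

```text
20.3167 [507.55751191  -3.13416801 336.31645678] [0.11950438 0.24935139 0.10264678] 68.62523578504788
23 2.752259996202257
```

View pics/w18.png

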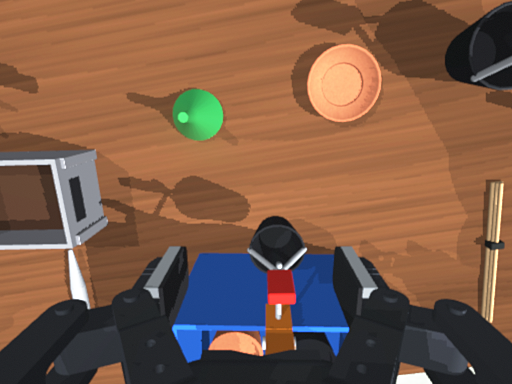

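View pics/s18z.png

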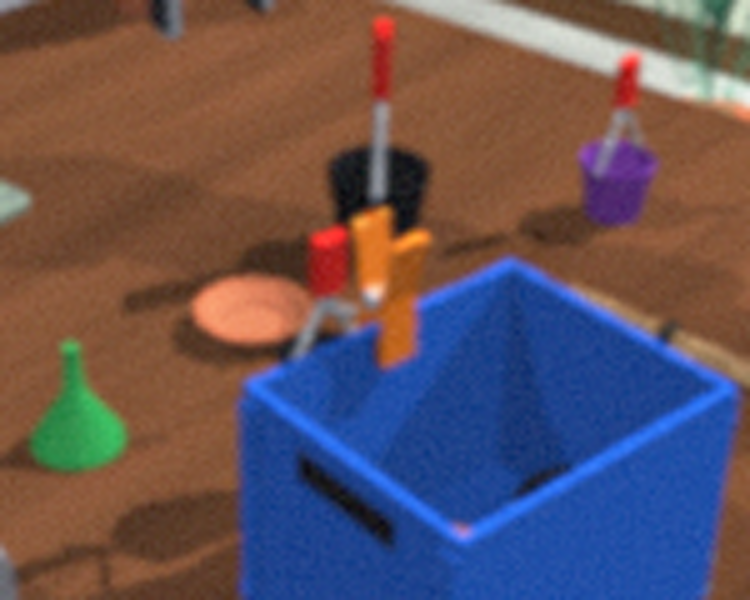

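Emit:
servo_tool --deltas '[0,0,0,0,0.6,0,0,0,0,0.6,0,0,0,0,0.6,0,0,0,0,0.6,0,0,0,0,0.6,0,0,0,0,0.6,0,0,0,0,0.6,0,0,0,0,0.6,0,0,0,0,0.6,0,0,0,0,0.6,0,0,0,0,0.6,0,0,0,0,0.6]'

```text
time: 21.47
position: [508.2, -3.1, 335.3]
ee_rot: [0.083, 0.996, -0.01, -0.008]
contact_force: [0.7, -0.2, -0.1]
grip_width: 68.3
```

```bash
python3 - <<'E'
from h import *
s=manip.observe(); C=cam('wrist',s)
cs=[]
for k in range(4):
    a=snap('wrist',f'w19_{k}.png'); h=cv2.cvtColor(a,cv2.COLOR_RGB2HSV)
    m=cv2.inRange(h,(0,200,120),(4,255,255)); m[:,:230]=0;m[:,330:]=0
    M=cv2.moments(m); cs.append((M['m10']/M['m00'],M['m01']/M['m00'],M['m00']/255))
print(np.round(cs,2))
d=np.load('pics/w18.npz'); C=cam('wrist',dict(position=d['p'],ee_rot=d['q']))
print('red top face ctr',plane(C,282,296,209).round(1), 'pot rim ctr',plane(C,276,243,109).round(1),'hook (611.6,-3.6)')
print('tip',plane(C,280,266,175).round(1))
E
python3 - <<'E'
import cv2
a=cv2.imread('pics/w18.png')[200:370,200:360]
cv2.imwrite('pics/w18z.png',cv2.resize(a,None,fx=4.5,fy=3.5,interpolation=cv2.INTER_CUBIC))
E
```

```text
[[279.66 283.43 604.  ]
 [279.64 283.44 607.  ]
 [279.64 283.48 606.  ]
 [279.71 283.39 605.  ]]
red top face ctr [614.4  -2.  209. ] pot rim ctr [603.6  -3.5 109. ] hook (611.6,-3.6)
tip [ 6.006e+02 -5.000e-01  1.750e+02]
```

View pics/w18z.png

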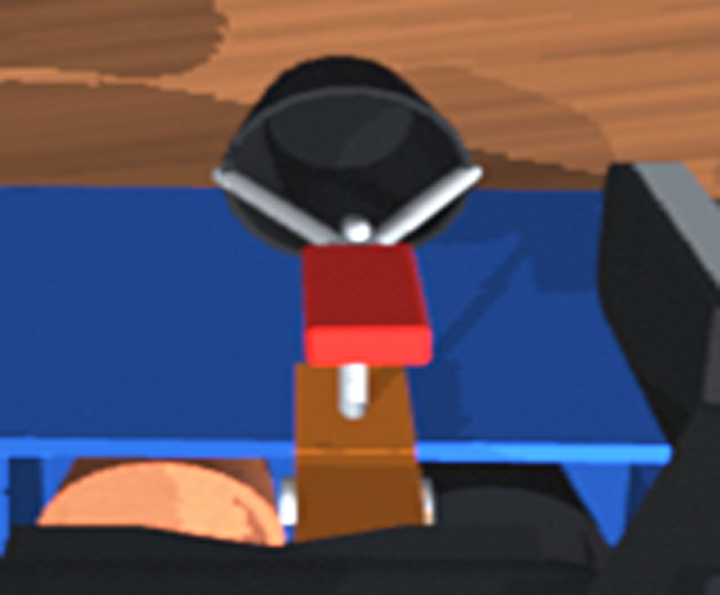

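```bash
python3 - <<'E'
from workcell import workorder
print(workorder.close_job())
E
```

```text
the job is handed in; nothing more can be done
None
```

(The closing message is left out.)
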